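# Keep the plaster out of the reclaim

### The arm

A 6-joint arm with a two-finger parallel gripper is mounted at the origin on the work surface; the furniture and walls round the work are solid. World frame = base frame: x ahead of the robot, y to its left, z up, the work surface at z = 0. Lengths are in mm, angles in rad, forces in N, time in s.
With the tool pointing down it reaches from about 350 to 975 mm from the base axis. Payload 7.1 kg.
Tool frame: the origin (TCP) lies on the front face of the gripper's body, between the roots of the fingers; the fingertips stand 80 mm ahead of it and the grasp point (between the pads) lies 61 mm ahead of it (env.tips_ahead is the distance from the TCP to the fingertips, in mm); z points along the fingers, y is the line along which they close (so a half turn about z gives the same grasp; the last joint's range is limited). The gripper opens to 88 mm and grips with 3 to 60 N. Pads are 20 mm wide; open, the fingers measure 115 mm over their backs; the gripper's body (75 mm by 178 mm) begins 61 mm behind the grasp point.
Start: joints at [1.087, 0.423, 1.63, -0, 1.089, -0.019], TCP at [280.12, 558.693, 302.675] pointing down, gripper open.
Joint ranges: [-3, 3], [-0.9, 2.11], [0.09, 2.58], [-1.31, 4.45], [0.11, 2.69], [-2.54, 2.54]. Speed limits (rad/s): [2.39, 2.39, 3.01, 3.14, 3.14, 3.14].

### API

Orientations are given as a unit quaternion [x, y, z, w].
In Python, from station import env, set_gripper, viewer, workorder gives the robot as it stands. Calls block until the motion is done:
- env.reach(position, orientation): joint-space move of the TCP to a pose.
- env.move_l(position, rot=None, rate=150, f_stop=None): straight line of the TCP; rot=None keeps the orientation; rate is the mean speed in mm/s. With f_stop (N) it stops when the force on the tool has changed by that much, and returns True; else False.
- env.move_joints(angles): joint-space move.
- set_gripper(opening): finger opening in mm; the grip force is fixed at half the most; returns when the fingers have stopped.
- env.hold(seconds).
- env.ik(position, orientation): joint angles nearest the present ones, or None.
- env.read_state(): the state.
- viewer.camera(name): name is "scene" or "top"; returns the picture (400x640x3 uint8, blue, green, red); there is no depth.
- viewer.camera_params(name): a dict with "fx", "fy", "cx", "cy" (pixels), "pose" (4x4, takes a point from camera to world coordinates). Camera axes: x right, y up, looking along -z (the intrinsics and any distortion apply to the point x, -y, -z); pixel columns grow to the right and rows downward; lengths in mm; the calibration is good to about 2 mm. A picture is of the moment at which its call begins. camera_params takes no time and is no camera call.
A pose or a line that the arm cannot do raises env.IKError and nothing moves.
- workorder.sign_off(): hands the job in; it is judged then, once.
The state is a dict: "time_s": time; "qpos": joint angles; "dq": joint speeds; "tau": joint torques, N m; "tool_pos": TCP position; "orientation": TCP orientation; "force": force on the tool from outside, world axes, zero at the start; "wrist_torque": the same for the moment, N m; "width": finger opening in mm; "grip_force": force on a finger pad.
Only numpy, scipy, OpenCV 4.12 (cv2) and the standard library are available. Lean on these libraries where they do the work, as an engineer would, in place of code of your own. Each camera call takes 0.05 s, during which the arm holds its last target. There are 200 camera calls.

### The job

The white plaster base slab of a mould has landed in the hinged sorting tray among the reject clay castings. Lift it out, leaving the castings in the tray, and set it down gently, wholly on the wooden ware board, without knocking the mould half that lies there. Then swing the tray right over so that both castings slide out into the grey reclaim tub, and lower the tray gently until it lies flat again.

Things in the scene. Friction and masses are not known exactly. Their poses are not given: they have to be found in the camera images.
- base_slab: Solid white plaster block with slightly rounded edges, about 0.5 kg, standing on a long narrow side in the tray: 55 mm thick along its x axis, 119 mm long along its y axis, 74 mm high. Origin at the centre of its underside as it stands, z up. Grasp it across the 55 mm thickness.
- reject_cup: Grey-brown unfired clay cup, 66 mm across the rim, 65 mm high, hollow, standing in the end of the tray nearest the robot. Origin at the centre of its underside, z up.
- reject_tube: Grey-brown unfired clay tube with a collar, 88 mm long, 66 mm in diameter, lying in the tray across its length. Origin on its lowest line, midway; x axis along the tube. It and the slab may lie in either order.
- reclaim_tub: Grey plastic tub fixed on a plywood base. Origin on the table under the tray's hinge line; x axis along the hinge (310 mm long), -y towards the tub (inner space y -13 to -207 mm, x -150 to 150 mm, floor at z 19 mm, walls up to 126 mm, the wall on the hinge side up to 88 mm), +y towards the tray. The hinge line is at z 105 mm.
- tub_floor (a point): Centre of the tub's inner floor, axes as reclaim_tub.
- tray (a joint): Hinge of the sorting tray in rad: 0 lying flat on its bearers, growing as its handle side swings up and over towards the tub, up to its stop at 2.0. The castings slide out between about 1.3 and 2.0. The hinge is nearly free: the loaded tray falls back if let go before about 1.6, the empty one stays over beyond that.
- tray_floor (a point): Centre of the tray's inner floor; axes as reclaim_tub while the tray lies flat. Inner floor 280 mm (x) by 150 mm (y). Sheet walls 63 mm high on three sides; on the hinge side (-y) the sheet slopes up at 45 degrees to the hinge line, 40 mm above the floor. The hinge line is 115 mm along -y and 40 mm along +z from this point.
- tray_handle (a point): Middle of the tray's handle, a straight round bar along x with a black grip, 15 mm thick and 110 mm long, outside and above the wall facing the hinge; 225 mm along +y and 65 mm along +z from the hinge line when the tray is flat. From above, it can be held lightly, or closely straddled and pushed, all the way over and back, tool down, fingers opening across it; 30 mm free round it.
- mould_board: Wooden ware board, 130 x 280 x 12 mm, lying fixed on the table. Origin at the centre of its underside; long side along its y axis, z up. The mould half lies on the +y half; the -y half is free.
- mould_mate: White plaster mould half with an open cavity, 84 x 82 x 43 mm, lying loose on the board. Origin at the centre of its underside.
- slab_middle (a point): Centre of the plaster block, 37 mm above base_slab's origin.
- slab_corner0 (a point): Corner of the plaster block at half height: x -27 mm, y -59 mm from its middle.
- slab_corner1 (a point): Corner of the plaster block at half height: x 27 mm, y -59 mm from its middle.
- slab_corner2 (a point): Corner of the plaster block at half height: x -27 mm, y 59 mm from its middle.
- slab_corner3 (a point): Corner of the plaster block at half height: x 27 mm, y 59 mm from its middle.

How it is judged (in metres and radians):
On the way, in this order (a step that is already met when the one before it is completed fails the run):
1. The plaster slab rests wholly on the ware board, released, with both castings still in the flat tray (x of slab_corner0 in the frame of mould_board between -0.068 and 0.068 m and y of slab_corner0 in the frame of mould_board between -0.143 and 0.143 m and x of slab_corner1 in the frame of mould_board between -0.068 and 0.068 m and y of slab_corner1 in the frame of mould_board between -0.143 and 0.143 m and x of slab_corner2 in the frame of mould_board between -0.068 and 0.068 m and y of slab_corner2 in the frame of mould_board between -0.143 and 0.143 m and x of slab_corner3 in the frame of mould_board between -0.068 and 0.068 m and y of slab_corner3 in the frame of mould_board between -0.143 and 0.143 m and z of slab_middle in the frame of mould_board between 0.03 and 0.08 m and contact force between the fingers and base_slab below 0.2 N and linear speed of base_slab below 0.03 m/s and x of reject_cup in the frame of tray_floor between -0.15 and 0.15 m and y of reject_cup in the frame of tray_floor between -0.09 and 0.09 m and x of reject_tube in the frame of tray_floor between -0.15 and 0.15 m and y of reject_tube in the frame of tray_floor between -0.09 and 0.09 m and value of joint tray below 0.1 rad), for 0.2 s.
2. The tray is swung over (more than 1.4 rad) while the slab stays on the board (x of slab_corner0 in the frame of mould_board between -0.068 and 0.068 m and y of slab_corner0 in the frame of mould_board between -0.143 and 0.143 m and x of slab_corner1 in the frame of mould_board between -0.068 and 0.068 m and y of slab_corner1 in the frame of mould_board between -0.143 and 0.143 m and x of slab_corner2 in the frame of mould_board between -0.068 and 0.068 m and y of slab_corner2 in the frame of mould_board between -0.143 and 0.143 m and x of slab_corner3 in the frame of mould_board between -0.068 and 0.068 m and y of slab_corner3 in the frame of mould_board between -0.143 and 0.143 m and z of slab_middle in the frame of mould_board between 0.03 and 0.08 m and value of joint tray above 1.4 rad), for 0.1 s.
At the end, for the whole second after the job is handed in: Slab released and at rest wholly on the ware board (its corners inside the board's edges, 3 mm allowed); both castings inside the reclaim tub; the tray flat on its bearers again (hinge below 0.06 rad) (x of slab_corner0 in the frame of mould_board between -0.068 and 0.068 m and y of slab_corner0 in the frame of mould_board between -0.143 and 0.143 m and x of slab_corner1 in the frame of mould_board between -0.068 and 0.068 m and y of slab_corner1 in the frame of mould_board between -0.143 and 0.143 m and x of slab_corner2 in the frame of mould_board between -0.068 and 0.068 m and y of slab_corner2 in the frame of mould_board between -0.143 and 0.143 m and x of slab_corner3 in the frame of mould_board between -0.068 and 0.068 m and y of slab_corner3 in the frame of mould_board between -0.143 and 0.143 m and z of slab_middle in the frame of mould_board between 0.03 and 0.08 m and contact force between the fingers and base_slab below 0.2 N and linear speed of base_slab below 0.03 m/s and x of reject_cup in the frame of tub_floor between -0.16 and 0.16 m and y of reject_cup in the frame of tub_floor between -0.1 and 0.1 m and z of reject_cup in the frame of tub_floor between -0.01 and 0.13 m and x of reject_tube in the frame of tub_floor between -0.16 and 0.16 m and y of reject_tube in the frame of tub_floor between -0.1 and 0.1 m and z of reject_tube in the frame of tub_floor between -0.01 and 0.13 m and value of joint tray below 0.06 rad); the robot touches nothing.
It fails at once if The plaster slab falls or is flung (faster than 0.8 m/s out of the fingers) (contact force between the fingers and base_slab below 0.2 N and linear speed of base_slab above 0.8 m/s).
It fails at once if The plaster slab gets into the reclaim tub (x of slab_middle in the frame of tub_floor between -0.16 and 0.16 m and y of slab_middle in the frame of tub_floor between -0.097 and 0.09 m and z of slab_middle in the frame of tub_floor between -0.01 and 0.08 m).
It fails at once if The mould half is knocked along the board (more than 25 mm) (distance of mould_mate from where it was at the start of the episode above 0.025 m).
It fails at once if The tray slams down (faster than 2 rad/s when nearly flat) (value of joint tray below 0.12 rad and velocity of joint tray below -2 rad/s).
It also fails if it takes over 72 s, if anything falls off the work surface, if the arm or the gripper's body presses on something with over 40 N, if the wrist force passes 120 N, or if a joint passes its speed limit or range.

## Working session

There is one attempt and no reset: what is moved stays moved. The work goes in short steps, each a Python script; the robot and the scene stay as the last script left them, time stands still between calls to the robot, and variables do not carry over. Pictures are saved under pics/ and viewed, at most 10 in all, crops included, and the job is handed in when it is done.

```bash
ls; mkdir -p pics; python3 - <<'E'
from station import env,viewer
import cv2,numpy as np
for n in("scene","top"):
    cv2.imwrite(f"pics/{n}0.png",viewer.camera(n)); p=viewer.camera_params(n); print(n,{k:(np.round(v,3).tolist() if not isinstance(v,str) else v) for k,v in p.items()})
s=env.read_state(); print(s["time_s"],s["orientation"],s["width"],s["force"])
E
```

```text
pics
scene {'fx': 477.208, 'fy': 477.208, 'cx': 320.552, 'cy': 200.201, 'pose': [[0.676, 0.484, -0.556, -431.202], [-0.737, 0.466, -0.49, -739.431], [0.022, 0.741, 0.671, 1141.282], [0.0, 0.0, 0.0, 1.0]]}
top {'fx': 418.339, 'fy': 418.339, 'cx': 325.236, 'cy': 205.525, 'pose': [[-0.007, 0.997, -0.082, 307.593], [-1.0, -0.007, -0.005, 36.777], [-0.006, 0.082, 0.997, 1411.244], [0.0, 0.0, 0.0, 1.0]]}
0.1 [ 2.30318013e-01  9.73115177e-01 -6.62381810e-04 -1.60865313e-04] 88.25496160328997 [ 0.12355825 -0.6838885   0.40997556]
```

View pics/scene0.png

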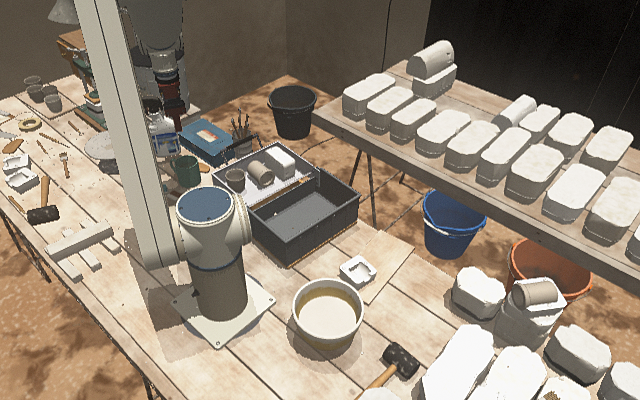

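View pics/top0.png

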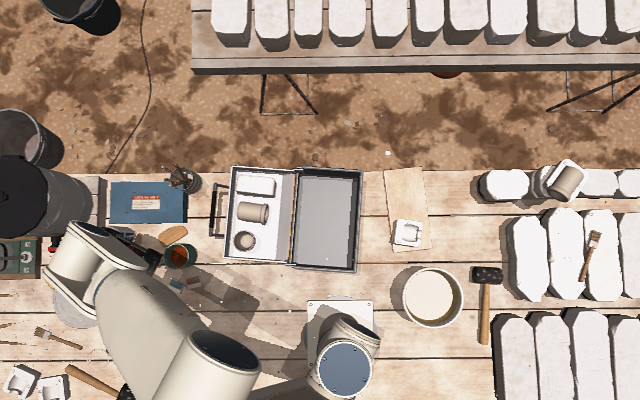

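The scene view shows the tray at (265,165), with the tub at (305,215) and the board with the mould half at (360,270). In the top view the slab is at (256,185), tube at (252,212), cup at (244,241), handle at (217,210), tub at (330,220) and board at (407,208). I'll zoom in on both views.

```bash
python3 - <<'E'
import cv2,numpy as np
a=cv2.imread("pics/top0.png")[155:285,200:440]; b=cv2.imread("pics/scene0.png")[130:310,195:425]
cv2.imwrite("pics/c1.png",cv2.resize(a,None,fx=3.3,fy=3.3,interpolation=2)); cv2.imwrite("pics/c2.png",cv2.resize(b,None,fx=3.3,fy=3.3,interpolation=2))
E
```

```text
(no output)
```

View pics/c1.png

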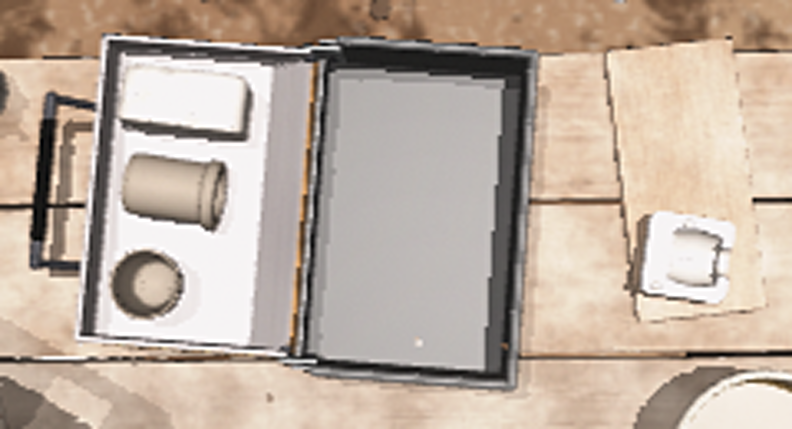

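View pics/c2.png

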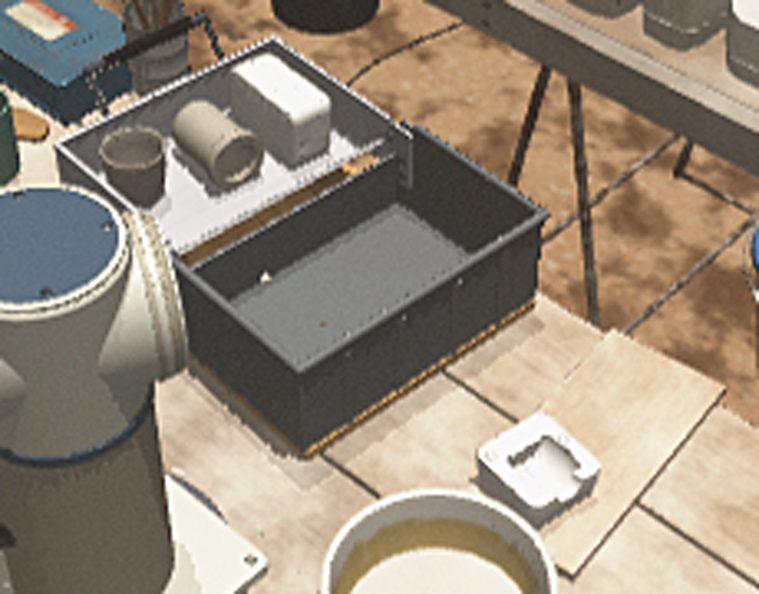

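The crops show the slab standing at the far (+x) end of the tray, then the tube, then the cup near the robot. The handle is at crop (45,180). The board runs from (606,50)-(735,40) down to (637,320)-(765,305), with the mould half on its near part. I'll zoom further for corner picks.

```bash
cat > h.py <<'E'
from station import env,viewer,set_gripper,workorder
import numpy as np,cv2
def ray(cam,uv):
    p=viewer.camera_params(cam); T=np.array(p["pose"])
    d=np.array([(uv[0]-p["cx"])/p["fx"],-(uv[1]-p["cy"])/p["fy"],-1.]); d=T[:3,:3]@d
    return T[:3,3],d/np.linalg.norm(d)
def plane(cam,uv,z):
    o,d=ray(cam,uv); return o+d*(z-o[2])/d[2]
def tri(t,s):
    o,d=ray("top",t); q,e=ray("scene",s)
    k=np.linalg.lstsq(np.c_[d,-e],q-o,rcond=None)[0]; a,b=o+k[0]*d,q+k[1]*e
    return (a+b)/2,np.linalg.norm(a-b)
E
python3 - <<'E'
import cv2,numpy as np
def crop(f,n,x,y,w,h,k):
    a=cv2.resize(cv2.imread(f)[y:y+h,x:x+w],None,fx=k,fy=k,interpolation=2)
    for i in range(0,w,10): cv2.line(a,(i*k,0),(i*k,8 if (x+i)%20 else 16),(0,0,255),1); cv2.putText(a,str(x+i),(i*k,26),0,.35,(0,0,255)) if i%20==0 else 0
    for i in range(0,h,10): cv2.line(a,(0,i*k),(8,i*k),(0,0,255),1); cv2.putText(a,str(y+i),(10,i*k+4),0,.35,(0,0,255)) if i%20==0 else 0
    cv2.imwrite(n,a)
crop("pics/top0.png","pics/d1.png",200,160,110,100,6)
crop("pics/scene0.png","pics/d2.png",200,130,130,90,6)
E
```

```text
(no output)
```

View pics/d1.png

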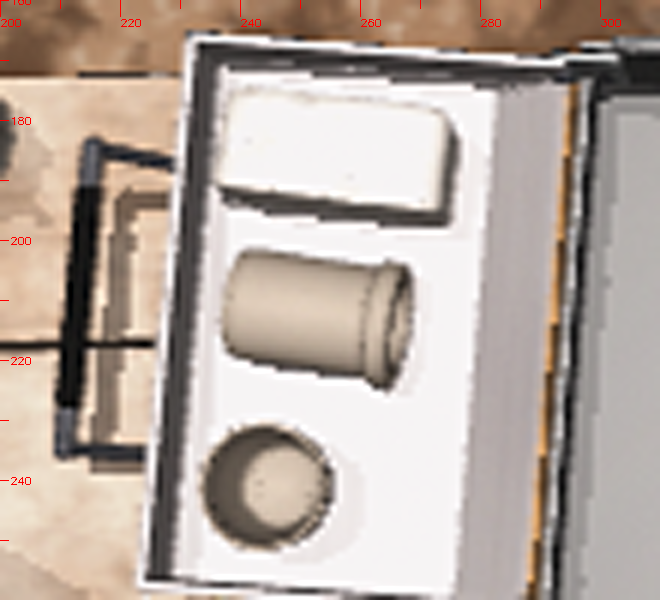

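View pics/d2.png

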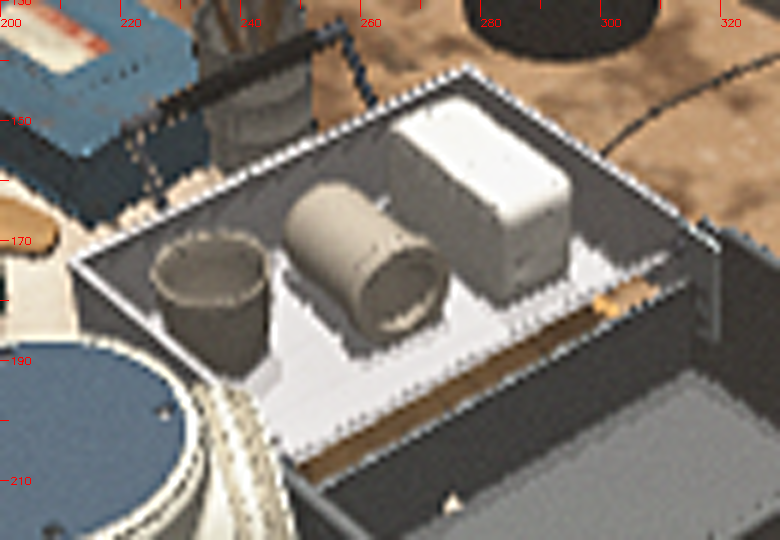

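Corner picks read off the zooms, in source pixels. Slab top in the top view: (238,175), (274,178), (273,195), (236,191). Slab top in the scene view: (276,146), (265,151), (284,167), (295,160). Handle bar corners in the top view: (215,183), (210,236). Handle bar corners in the scene view: (256,135), (221,152).

```bash
cat > m.py <<'E'
from h import *
D=lambda p:((p[0]+.5)/6-.5+200,(p[1]+.5)/6-.5+160)
S=lambda p:((p[0]+.5)/6-.5+200,(p[1]+.5)/6-.5+130)
C=lambda p:((p[0]+.5)/3.3-.5+200,(p[1]+.5)/3.3-.5+155)
E=lambda p:((p[0]+.5)/3.3-.5+195,(p[1]+.5)/3.3-.5+130)
def show(n,t,s):
    P,g=tri(t,s); print(n,P.round(1),"gap",g.round(1)); return P
sl=np.array([show("slab"+n,D(a),S(b)) for n,a,b in [("++",(232,92),(457,98)),("+-",(447,110),(570,180)),("--",(441,212),(503,222)),("-+",(219,190),(392,127))]])
print("slab c",sl.mean(0).round(1),"len",np.linalg.norm(sl[0]-sl[1]),np.linalg.norm(sl[3]-sl[2]),"wid",np.linalg.norm(sl[0]-sl[3]),np.linalg.norm(sl[1]-sl[2]))
d=(sl[0]-sl[1])+(sl[3]-sl[2]); print("slab yaw of y axis",np.arctan2(d[1],d[0]))
h1=show("hand+",D((92,142)),S((338,30))); h2=show("hand-",D((65,455)),S((125,135))); print("mid",(h1+h2)/2,"len",np.linalg.norm(h1-h2))
t1=show("tray++",D((190,38)),S((467,70))); t2=show("tray-+",D((143,585)),S((75,262))); print(np.linalg.norm(t1-t2), np.arctan2(*(t1-t2)[[1,0]]))
show("slabbot--",D((441,225)),S((508,305)))
B=[show("bd",C(a),E(b)) for a,b in [((606,50),(610,330)),((735,40),(725,390)),((765,305),(575,577))]]
for a in [(606,50),(735,40),(765,305),(637,320)]: print("board z12",plane("top",C(a),12).round(1))
for a in [(650,212),(735,218),(725,303),(637,293)]: print("mate z55",plane("top",C(a),55).round(1))
for a in [(340,38),(538,55),(515,388),(310,370)]: print("tub z126",plane("top",C(a),126).round(1))
for a in [(235,250),(415,262),(385,390),(222,360)]: print("tube z98",plane("top",D(a),98).round(1))
print("cup rim",show("cup",D((268,488)),S((212,265))))
E
python3 m.py
```

```text
slab++ [510.1 312.4 128.9] gap 0.7
slab+- [498.  202.1 132.6] gap 4.5
slab-- [446.  205.1 129.5] gap 3.3
slab-+ [460.  317.1 131.5] gap 2.1
slab c [478.5 259.2 130.6] len 111.01812203625406 112.8919847675729 wid 50.434543465855604 52.14695310664971
slab yaw of y axis 1.4539306165241817
hand+ [478.4 376.8 162.6] gap 4.9
hand- [323.2 386.6 162.2] gap 1.0
mid [400.80067204 381.70022165 162.38459052] len 155.57102170470364
tray++ [539.8 335.6 122.9] gap 0.1
tray-+ [257.4 356.  124.9] gap 0.5
283.0793177777493 -0.07199474577481474
slabbot-- [448.7 211.4  62.6] gap 3.5
bd [ 541.7 -151.8    4. ] gap 6.1
bd [ 550.8 -284.     7.7] gap 5.3
bd [ 280.8 -310.     1.6] gap 2.2
board z12 [ 542.5 -152.9   12. ]
board z12 [ 551.9 -285.    12. ]
board z12 [ 281.8 -308.3   12. ]
board z12 [ 267.6 -179.1   12. ]
mate z55 [ 374.2 -187.4   55. ]
mate z55 [ 367.7 -270.6   55. ]
mate z55 [ 284.8 -258.7   55. ]
mate z55 [ 295.1 -173.    55. ]
tub z126 [536.7 112.6 126. ]
tub z126 [519.1 -73.5 126. ]
tub z126 [209.3 -48.  126. ]
tub z126 [226.9 141.1 126. ]
tube z98 [431.3 316.4  98. ]
tube z98 [424.3 221.6  98. ]
tube z98 [357.1 237.   98. ]
tube z98 [373.5 322.6  98. ]
cup [305.4 292.4 130.6] gap 2.9
cup rim [305.38111412 292.38465121 130.58448602]
```

Checks:
- **Sizes:** slab 113×51 (rounded edges), wall length 283, board 274×132, slab bottom z 63. All are plausible.
- **Heights:** the triangulated tops read about 4–8 mm low throughout (board 4 against 12). I allow for that and lower with force stops.
- **Slab gaps:** about 26 mm to the wall and 23 mm to the tube, so I'll open to about 68 mm.

Next is the pick.

```bash
cat >> h.py <<'E'
from scipy.spatial.transform import Rotation as Ro
def down(a):
    c,s=np.cos(a),np.sin(a); return Ro.from_matrix(np.c_[[-s,c,0],[c,s,0],[0,0,-1]]).as_quat()
def st(m=""):
    s=env.read_state(); print(m,round(s["time_s"],2),"p",np.round(s["tool_pos"],1),"F",np.round(s["force"],1),"w",round(s["width"],1),"g",round(s["grip_force"],1),"j6",round(s["qpos"][5],2)); return s
E
python3 - <<'E'
from h import *
print(env.read_state()["orientation"], [ (a,env.ik([477.5,258,300],down(a))) for a in (-.117,3.0246)],[env.ik([477,-225,250],down(a)) for a in (.09-np.pi/2,.09+np.pi/2)])
env.reach([477.5,258,290],down(-.117)); set_gripper(69); st("above")
print(env.move_l([477.5,258,188],rate=80,f_stop=6)); st("low")
cv2.imwrite("pics/t1.png",cv2.resize(np.vstack([viewer.camera("top")[150:280,190:390],viewer.camera("scene")[110:240,200:400]]),None,fx=2.3,fy=2.3,interpolation=2))
E
```

```text
[ 2.30318013e-01  9.73115177e-01 -6.62381810e-04 -1.60865313e-04] [(-0.117, array([ 4.73449037e-01,  3.06367529e-01,  1.81473399e+00, -4.44089210e-16,
        1.02049113e+00,  5.90449037e-01])), (3.0246, None)] [array([-4.63316150e-01,  3.52807193e-01,  1.88591398e+00, -4.44089210e-16,
        9.02871477e-01,  1.01748018e+00]), array([-4.63316150e-01,  3.52807193e-01,  1.88591398e+00, -4.44089210e-16,
        9.02871477e-01, -2.12411248e+00])]
above 1.97 p [477.4 258.2 290. ] F [-0.4 -0.  -0.5] w 68.9 g 0.0 j6 0.59
False
low 3.39 p [477.8 258.1 188.5] F [-0.1 -0.2 -0.3] w 68.7 g 0.0 j6 0.59
```

View pics/t1.png

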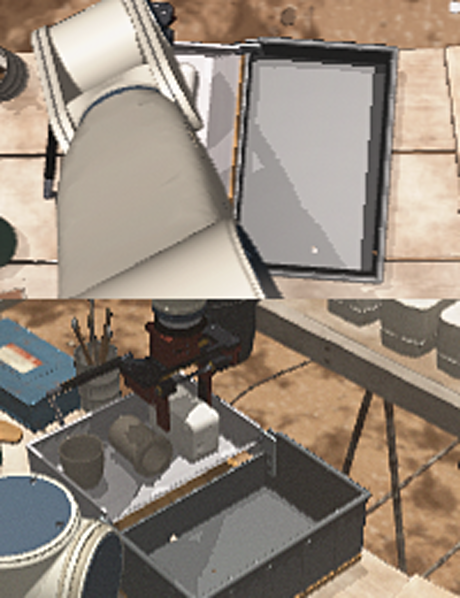

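The fingers straddle the slab at picture points (165,410) and (207,385). There was no contact and the tube is undisturbed, so I'll grip, lift and carry.

```bash
python3 - <<'E'
from h import *
set_gripper(40); s=st("grip"); p=s["tool_pos"]
assert 48<s["width"]<60
env.move_l([p[0],p[1],p[2]+12],rate=40); st("lift12")
env.move_l([p[0],p[1],310],rate=110); s=st("up")
assert 48<s["width"]<60
env.reach([477,-225,270],down(.09-np.pi/2)); st("over board")
env.move_l([477,-225,165],rate=90); st("a")
print(env.move_l([477,-225,125],rate=22,f_stop=5)); st("touch")
E
```

```text
grip 3.87 p [477.9 258.1 188.4] F [ 1.1 -0.5  1.9] w 54.5 g 30.0 j6 0.59
lift12 4.33 p [477.8 258.1 200.4] F [ 0.2 -0.2 -4.5] w 54.6 g 30.0 j6 0.59
up 5.47 p [477.5 257.9 309.2] F [ 0.1 -0.4 -4.6] w 54.7 g 30.0 j6 0.59
over board 7.24 p [ 477.4 -224.3  270.1] F [-0.   0.3 -4.9] w 54.9 g 30.0 j6 1.02
a 8.56 p [ 477.3 -225.2  165.5] F [ 0.6  0.9 -5.3] w 55.0 g 30.0 j6 1.02
True
touch 9.81 p [ 477.  -225.1  135.2] F [-1.2 -0.9  5.4] w 54.7 g 30.0 j6 1.02
```

Touchdown came at TCP z 135, where 135.5 was expected. I'll release, retreat, and move to the waiting pose near the handle for a look.

```bash
python3 - <<'E'
from h import *
set_gripper(85); env.hold(.2); st("rel")
env.move_l([477,-225,260],rate=100); st()
env.reach([477,60,400],down(0.09-np.pi/2)); env.hold(.2)
t=viewer.camera("top"); s=viewer.camera("scene"); cv2.imwrite("pics/topB.png",t); cv2.imwrite("pics/sceneB.png",s)
cv2.imwrite("pics/t2.png",np.vstack([cv2.resize(t[155:255,200:440],None,fx=3,fy=3,interpolation=2),cv2.resize(s[120:220,195:435],None,fx=3,fy=3,interpolation=2)[:,:]])[:600])
E
```

```text
rel 10.67 p [ 476.  -224.6  134.3] F [-1.2 -0.5 -0.5] w 84.8 g 0.0 j6 1.02
 12.07 p [ 476.7 -224.9  259.3] F [ 0.   0.2 -1.2] w 85.2 g 0.0 j6 1.02
```

View pics/t2.png

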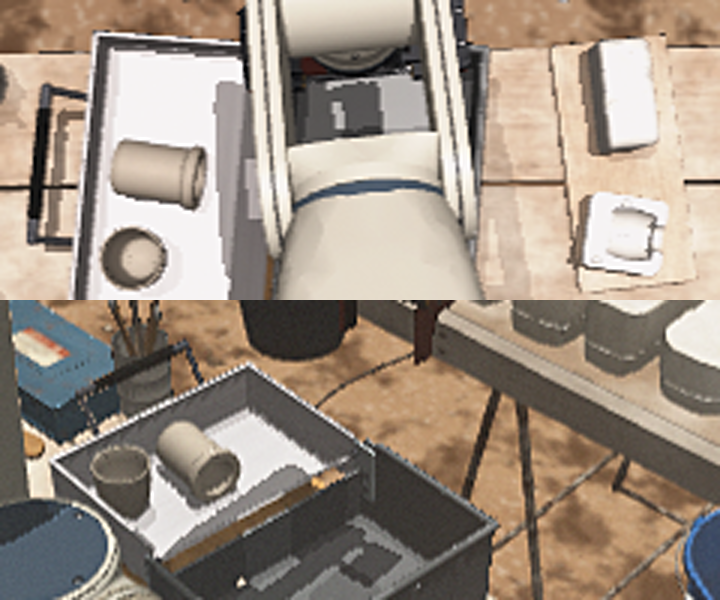

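The slab stands on the board at (625,95), clear of the mould half, and both castings are still in the tray at (158,173) and (135,257). Next I compute the handle from the bar centreline and approach it.

```bash
python3 - <<'E'
from h import *
import cv2
t=cv2.imread("pics/topB.png"); g=t[180:240,203:222].max(2).astype(int); m=(g<70).astype(np.uint8)
n,l,s,c=cv2.connectedComponentsWithStats(m); k=1+s[1:,4].argmax(); ys,xs=np.where(l==k); print("grip px",s[k],c[k]+[203,180])
r,_=cv2.fitLine(np.c_[xs,ys].astype(np.float32),2,0,.01,.01).ravel().reshape(2,2); 
c0=c[k]+[203,180]; e=r/abs(r[1])*17
for z in (162,170): 
  M=plane("top",c0,z); a=plane("top",c0-e,z)-plane("top",c0+e,z); print(z,M.round(1),"yaw",np.arctan2(a[1],a[0]))
# scene: ray vs vertical plane through the bar for height
s2=cv2.imread("pics/sceneB.png"); 
print(tri(c0,(200+246/6.,130+71/6.)))
M=plane("top",c0,168)
for a in (-.08+np.pi/2,-.08-np.pi/2): 
  for d,z in ((0,228),(-160,400),(-225-134,358)): print(round(a,2),env.ik([M[0]+.08*d,M[1]+d,z],down(a)))
E
```

```text
grip px [  0  11  19  38 167] [212.49700599 209.86227545]
162 [399.9 381.3 162. ] yaw 3.061890493801397
170 [399.3 379.1 170. ] yaw 3.0618904938013976
(array([401.83120057, 376.62069999, 170.20119587]), np.float64(6.916553034321614))
1.49 [ 7.38354445e-01  4.16489774e-01  1.84829145e+00 -4.44089210e-16
  8.76811432e-01 -7.52441881e-01]
1.49 [ 4.89822844e-01  3.42563733e-02  1.90164889e+00 -4.44089210e-16
  1.20568739e+00 -1.00097348e+00]
1.49 [ 2.35842819e-02 -4.82583618e-02  2.08528195e+00 -4.44089210e-16
  1.10456906e+00 -1.46721204e+00]
-1.65 [ 7.38354445e-01  4.16489774e-01  1.84829145e+00 -4.44089210e-16
  8.76811432e-01  2.38915077e+00]
-1.65 [ 4.89822844e-01  3.42563733e-02  1.90164889e+00 -4.44089210e-16
  1.20568739e+00  2.14061917e+00]
-1.65 [ 2.35842819e-02 -4.82583618e-02  2.08528195e+00 -4.44089210e-16
  1.10456906e+00  1.67438061e+00]
```

The handle is at (399.5, 379.5, 170) with yaw -0.080, in agreement with two views. I'll grip it and swing the first 0.4 rad while watching forces.

```bash
cat >> h.py <<'E'
H=np.array([399.5,379.5,170.]); YAW=-.08; YD=np.array([-np.sin(YAW),np.cos(YAW),0]); Z=np.array([0,0,1.])
def bar(th,off=(0,0)):
    c,s=np.cos(th),np.sin(th); hinge=H-225*YD-65*Z
    return hinge+(225*c-65*s+off[0])*YD+(225*s+65*c+off[1])*Z+61*Z
def swing(a,b,step=.08,rate=70,off=(0,0),lim=50,every=1):
    for i,t in enumerate(np.linspace(a,b,int(np.ceil(abs(b-a)/step))+1)[1:]):
        env.move_l(bar(t,off),rate=rate); F=env.read_state()["force"]
        if i%every==0: st(f"th {t:.2f} Fy {F@YD:.1f}")
        if np.linalg.norm(F)>lim: print("LIMIT",t); return t
    return b
E
python3 - <<'E'
from h import *
q=down(YAW+np.pi/2)
env.reach([399.5,379.5,330],q); set_gripper(50); st()
print(env.move_l(bar(0),rate=90,f_stop=6)); st("at")
set_gripper(5); st("gripped")
print(swing(0,.4))
E
```

```text
16.31 p [399.5 379.5 330. ] F [-0.4  0.4 -0.7] w 50.3 g 0.0 j6 -0.75
False
at 17.56 p [399.8 379.7 231.6] F [0.3 0.3 0.1] w 50.0 g 0.0 j6 -0.75
gripped 18.21 p [399.5 379.  231.1] F [-0.6 -4.6  2.7] w 14.4 g 30.0 j6 -0.75
th 0.08 Fy -2.3 18.62 p [398.9 373.2 248.9] F [ 2.  -2.4 -5.3] w 14.5 g 30.0 j6 -0.76
th 0.16 Fy -2.9 19.04 p [398.3 366.  266.4] F [ 1.6 -3.  -6. ] w 13.8 g 30.0 j6 -0.77
th 0.24 Fy 0.4 19.46 p [397.6 357.6 283.1] F [-0.1  0.5 -4.7] w 14.5 g 30.0 j6 -0.78
th 0.32 Fy 3.7 19.88 p [396.9 348.  299.1] F [-2.5  3.9 -3.1] w 14.4 g 30.0 j6 -0.79
th 0.40 Fy 4.8 20.29 p [396.  337.4 314.2] F [-4.2  5.2 -0.5] w 14.5 g 30.0 j6 -0.81
0.4
```

Forces are small. I'll continue the swing to 1.9.

```bash
python3 - <<'E'
from h import *
t=swing(.4,1.3,step=.1,rate=70,every=2,lim=45)
if t>=1.3: t=swing(1.3,1.9,step=.1,rate=60,lim=45)
env.hold(1.0); st()
t=viewer.camera("top"); s=viewer.camera("scene"); cv2.imwrite("pics/topC.png",t)
cv2.imwrite("pics/t3.png",np.vstack([cv2.resize(t[155:255,200:440],None,fx=3,fy=3,interpolation=2),cv2.resize(s[110:210,195:435],None,fx=3,fy=3,interpolation=2)]))
E
```

```text
th 0.50 Fy 6.5 20.77 p [394.8 322.3 332. ] F [-5.3  7.   0.5] w 14.4 g 30.0 j6 -0.83
th 0.70 Fy 10.7 21.74 p [391.9 287.3 363.1] F [-9.1 11.5  9.8] w 14.5 g 30.0 j6 -0.89
th 0.90 Fy 8.0 22.71 p [389.2 245.6 385.3] F [-6.4  8.6 11.8] w 14.3 g 30.0 j6 -0.96
th 1.10 Fy 4.4 23.68 p [385.4 199.9 398. ] F [-6.   4.9  9.4] w 14.5 g 30.0 j6 -1.04
th 1.30 Fy 0.8 24.64 p [381.5 152.8 401. ] F [-4.8  1.2  6.4] w 14.2 g 30.0 j6 -1.14
th 1.40 Fy 1.3 25.18 p [379.6 129.5 399. ] F [-3.1  1.6  4.8] w 14.5 g 30.0 j6 -1.19
th 1.50 Fy 1.2 25.73 p [377.6 106.4 394.9] F [-1.2  1.3  1.1] w 14.4 g 30.0 j6 -1.25
th 1.60 Fy 0.7 26.27 p [375.7  83.5 388.7] F [-1.3  0.8 -2.3] w 14.3 g 30.0 j6 -1.3
th 1.70 Fy 0.7 26.81 p [373.8  61.7 380.5] F [-1.6  0.9  0.1] w 14.2 g 30.0 j6 -1.36
th 1.80 Fy -0.2 27.35 p [372.2  41.  370.2] F [-4.2  0.2 -0.8] w 14.4 g 30.0 j6 -1.41
th 1.90 Fy 2.9 27.89 p [370.6  21.6 357.7] F [-4.3  3.3 -2.5] w 14.5 g 30.0 j6 -1.46
 28.89 p [370.6  21.7 357.8] F [-3.6  3.5 -3.5] w 14.2 g 30.0 j6 -1.47
```

View pics/t3.png

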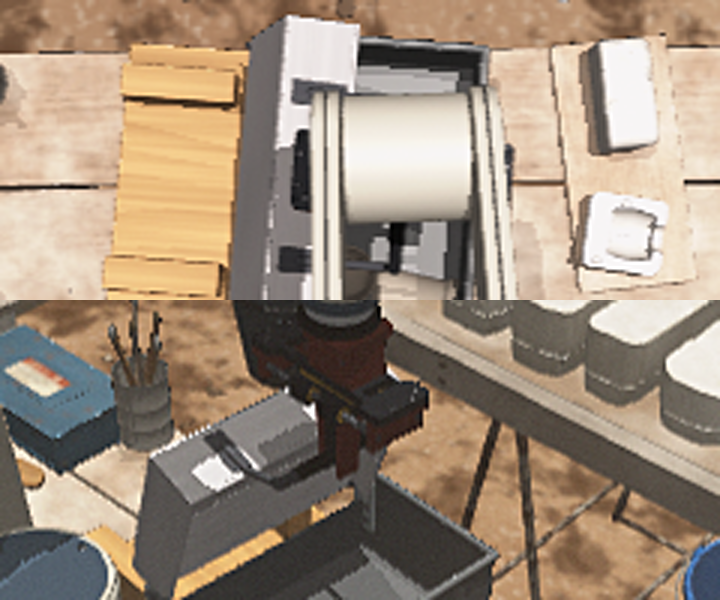

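The tray is over at about 1.9, the slab and mould half are untouched, and one casting is visible in the tub at (370,265). I'll give it a small shake, then lower the tray gently.

```bash
python3 - <<'E'
from h import *
env.move_l(bar(1.78),rate=120); env.move_l(bar(1.93),rate=120); env.hold(.5); st("shaken")
t=swing(1.93,.3,step=.1,rate=75,every=4,lim=45)
if t<=.3: t=swing(.3,0.0,step=.1,rate=40,lim=40)
env.hold(.3); st("down")
if t==0:
    set_gripper(40); env.move_l(bar(0)+[0,0,110],rate=100); env.reach([477,420,400],down(YAW+np.pi/2)); st("clear")
    env.hold(.2)
    t=viewer.camera("top"); s=viewer.camera("scene"); cv2.imwrite("pics/topD.png",t)
    cv2.imwrite("pics/t4.png",np.vstack([cv2.resize(t[155:255,200:440],None,fx=3,fy=3,interpolation=2),cv2.resize(s[130:230,195:435],None,fx=3,fy=3,interpolation=2)]))
E
```

```text
shaken 30.32 p [370.2  16.1 354.1] F [-6.1  1.1 -1.7] w 14.3 g 30.0 j6 -1.48
th 1.83 Fy -1.4 30.77 p [371.8  34.9 367.1] F [-6.9 -0.8  1.5] w 14.1 g 30.0 j6 -1.43
th 1.45 Fy -0.8 32.57 p [379.5 118.  397.8] F [ 5.  -1.3  4.9] w 14.1 g 30.0 j6 -1.22
th 1.07 Fy -0.3 34.37 p [386.3 206.7 394.3] F [ 5.8 -0.8  0.4] w 14.1 g 30.0 j6 -1.03
th 0.68 Fy 1.1 36.17 p [392.5 289.  357.5] F [ 6.2  0.6 -2. ] w 14.3 g 30.0 j6 -0.88
th 0.30 Fy 0.2 37.97 p [397.2 351.4 292.7] F [ 5.6 -0.2 -2.3] w 13.9 g 30.0 j6 -0.79
th 0.20 Fy 0.7 38.7 p [398.  362.7 272.9] F [ 5.8  0.2 -0.7] w 14.4 g 30.0 j6 -0.77
th 0.10 Fy -1.6 39.43 p [398.6 371.8 252.9] F [ 2.4 -1.8 -2.1] w 14.2 g 30.0 j6 -0.76
th 0.00 Fy -7.7 40.17 p [399.3 379.  232. ] F [-2.7 -7.5 16.1] w 14.2 g 30.0 j6 -0.75
down 40.47 p [399.3 379.  232. ] F [-2.9 -7.1 15.7] w 14.4 g 30.0 j6 -0.75
clear 42.82 p [476.9 419.7 398.8] F [-0.5  0.4  0.4] w 39.8 g 0.0 j6 -0.79
```

View pics/t4.png

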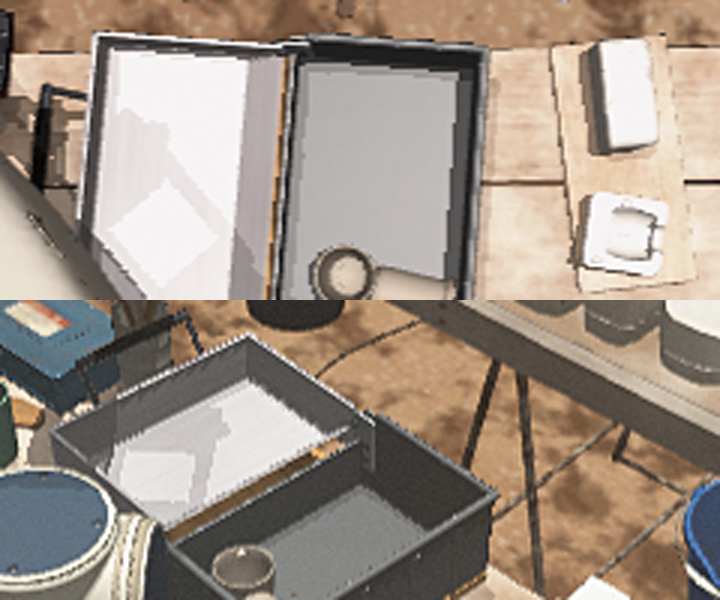

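The tray is flat and empty. The cup is in the tub at (343,270), the tube lies beside it at (415,290), and the slab and mould half are unchanged on the board. I'm handing in.

```bash
python3 -c "
from h import *
print(workorder.sign_off())"
```

```text
the job is handed in; nothing more can be done
None
```

I handed the job in at about 43 s of the 72 s allowed: the slab stands on the ware board, both castings are in the reclaim tub, the tray is flat again and the mould half looks unmoved; the sign-off gave no verdict.

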